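# Set the spring-return spacing gauge to its fourth mark and hold it

### The arm

A 6-joint arm with a two-finger parallel gripper is mounted at the origin on a cart in front of the work surface, level with it; the furniture and walls round the work are solid. World frame = base frame: x ahead of the robot, y to its left, z up, the work surface at z = 0. Lengths are in mm, angles in rad, forces in N, time in s.
With the tool pointing down it reaches from about 250 to 800 mm from the base axis. Payload 8.5 kg.
Tool frame: the origin (TCP) lies at the very end of the fingers, on their centre line; the grasp point (between the pads) lies 19 mm behind it; z points along the fingers, y is the line along which they close (so a half turn about z gives the same grasp; the last joint's range is limited). The gripper opens to 85 mm and grips with 20 to 120 N. Pads are 22 mm wide; open, the fingers measure 114 mm over their backs; the gripper's body (76 mm by 85 mm) begins 54 mm behind the grasp point. The pads swing forward as they close: fully open they stand 13 mm farther back than shut.
Start: joints at [-1.156, 0.238, -0.013, 1.319, 0, 1.571], TCP at [211.559, -480.439, 231.276] pointing down, gripper open.
Joint ranges: [-2.66, 2.66], [-1.03, 1.9], [-1.14, 1.46], [-1.82, 2.27], [-1.45, 1.34], [-3.14, 3.14]. Speed limits (rad/s): [2.22, 2.22, 2.79, 3.14, 3.14, 3.14].

### API

Orientations are given as a rotation vector (axis times angle).
In Python, from bench import robot, eyes gives the robot as it stands.
- The arm moves only by the tool jog_arm, never from a script. Its argument "moves" is a list of rows, each an object of numbers: "ax", "ay", "az": the turn, a rotation vector about the tool's x, y, z as a fraction of full scale; "tx", "ty", "tz": the shift along the tool's x, y, z as a fraction of full scale; "gripper": the opening, from 0 (shut) to 1 (fully open). A call has 1 to 20 rows; each row is the pose to reach, as a shift and turn from the pose commanded when the call began, along the tool's axes at that moment, turning the shorter way round; what a row does not reach only later rows make up. Full scale, the value 1, is 0.6 m for a shift and pi rad for a turn. A row lasts 1/10 s, in which the tool goes at most 50 mm and 8.59 degrees, less where a joint would pass 70% of its speed; a pose out of reach is approached as far as the arm can. A call with a number of a shift or a turn outside -1 to 1 is refused whole. A call with a gripper value outside its range is refused whole. The fingers move at their own pace and stop on an object; "newtons" is the grip in N (left out, the last holds). Time passes only in rows, so rows that repeat a pose let the fingers close. It gives the time, the measured TCP pose, the force, the opening and the grip force at its end, in the units of the state.
- robot.read_state(): the state, without advancing time (a new reading comes with each control period).
- eyes.read_camera(name): name is "side" or "top"; returns the picture (400x640x3 uint8, red, green, blue); there is no depth.
- eyes.calibration(name): a dict with "fx", "fy", "cx", "cy" (pixels), "rvec" (rotation vector, rad) and "tvec" (3), from world to camera coordinates, as OpenCV has them. Camera axes: x right, y down, z forward; pixel columns grow to the right and rows downward; lengths in mm; the calibration is good to about 2 mm. A picture is of the moment at which its call begins. calibration takes no time and is no camera call.
- robot.sign_off(): hands the job in; it is judged then, once.
The state is a dict: "clock": time; "qpos": joint angles; "qvel": joint speeds; "joint_efforts": joint torques, N m; "ee_pos": TCP position; "orientation": TCP orientation; "contact_force": force on the tool from outside, world axes, zero at the start; "ft_torque": the same for the moment, N m; "gripper_width": finger opening in mm; "finger_force": force on a finger pad.
Only numpy, scipy, OpenCV 4.12 (cv2) and the standard library are available. Lean on these libraries where they do the work, as an engineer would, in place of code of your own. Each camera call takes 0.05 s, during which the arm holds its last target. There are 200 camera calls.

### The job

Set the spacing gauge on the potting table: squeeze the lock button on the side of its upright grip to free the telescoping arm, pull the arm out until the pointer stands at the fourth long mark of the scale (counted from the end where the pointer rests now), and hold it there. The arm springs back if let go, so finish still gripping it, with the button squeezed in and the pointer steady at that mark. Do not disturb the two small pots beside it.

Things in the scene. Friction and masses are not known exactly. Their poses are not given: they have to be found in the camera images.
- gauge: Spacing gauge, fixed on the table: steel foot 300x100x6 mm under a slotted grey-painted housing 260x80 mm, flat top 40 mm above the table. Origin: centre of its underside. x: along the housing, the way the arm extends; y across; z up. The steel arm (nose plate 44 wide x 28 high) comes out of the +x end, nose 165 mm from the origin at home; it needs free room there.
- grip (a point): Middle of the upright grip (at the lock button's height), 87 mm above the table; at home x = -80, y = 0 mm in the gauge frame. The grip stands on the arm and moves with it: a grey block 40 mm long (gauge x), 34 mm thick (gauge y), from 43 to 111 mm above the table. Pinch it here with the fingers closing along gauge y: one pushes the button in.
- button (a point): Middle of the outer face of the black lock button on the grip's -y face: 26 mm long, 36 mm high (69 to 105 mm above the table), 5.5 mm proud of the grip when out, so that the grip is 39.5 mm thick over it. It is pushed along the gauge's +y and moves with the arm.
- lock_button (a joint): Lock button travel in m: 0 out (locked), 0.005 fully in (0.5 mm proud, about 8 N; spring-returned). The arm is freed above about 0.004. Squeezed in, it must stay in while the arm passes its first 20 mm.
- slide_arm (a joint): Extension of the arm in m: 0 at home (locked there, up to 1.5 mm of play), grows as it is pulled out along the gauge's +x, 0.120 at the fourth long mark, end stop at 0.165. A return spring pulls it back with about 5 N at home and 7 N at the fourth mark, plus light friction.
- pointer (a point): Outer end of the dark pointer bar, 2.5 mm wide, that sticks out of the grip's -y side just over the scale and moves with the arm; same gauge x as the grip's middle.
- fourth_mark (a point): Middle of the fourth long scale mark, on the housing top (fixed to the gauge, x = +40 mm, y = -28.5 mm in its frame; axes as the gauge's). The white scale lies along the housing top on the -y side: five long black marks (17 mm) at 30, 60, 90, 120 and 150 mm of travel, short ones (7 mm) halfway before each; none at the pointer's home.
- pink_pot: Bystander: small pink pot, 75 mm across, 50 mm high, loose on the far side of the gauge; origin at the centre of its underside.
- small_pot: Bystander: terracotta pot, 101 mm across, 90 mm high, loose behind the gauge; origin at the centre of its underside.

How it is judged:
By the outcome, as a careful person would: the job done as asked, in the order asked, and still so for the second after the job is handed in, while the arm keeps its last pose, push and grip.
It also fails if it takes over 32 s, if anything falls off the work surface, if the arm or the gripper's body presses on something with over 40 N, if the wrist force passes 120 N, or if a joint passes its speed limit or range.

## Working session

There is one attempt and no reset: what is moved stays moved. The work goes in short steps, Python scripts to look and compute and a tool call to move; the robot and the scene stay as the last step left them, time stands still between calls to the robot, and variables do not carry over. Pictures are saved under pics/ and viewed, at most 10 in all, crops included, and the job is handed in when it is done.

Besides the shell and the picture viewer there is one more tool, called after "Call:" as name([rows], argument=value, ...), one row to a line, values as JSON. jog_arm: Moves the arm, as the interface text tells. Its arguments: {"type":"object","properties":{"moves":{"type":"array"},"newtons":{"type":"number"}},"required":["moves"]}

```bash
mkdir -p pics; python3 - <<'E'
from bench import robot, eyes
import cv2
for n in ("top","side"):
    cv2.imwrite(f"pics/{n}0.png", eyes.read_camera(n)[:,:,::-1]); print(eyes.calibration(n))
print(robot.read_state())
E
```

```text
{'fx': 453.1550011009154, 'fy': 453.1550011009154, 'cx': 323.4357826624858, 'cy': 202.31000273307092, 'rvec': array([ 2.14561415, -2.10674221,  0.15622391]), 'tvec': array([143.89855737, 634.7441952 , 812.49244356])}
{'fx': 452.5168529969136, 'fy': 452.5168529969136, 'cx': 319.8927766857817, 'cy': 202.89761523054588, 'rvec': array([ 1.96396932, -0.02111827,  0.01316211]), 'tvec': array([-610.09010143,  143.58794247,  898.2759261 ])}
{'clock': 0.1, 'qpos': array([-1.15601786e+00,  2.38723603e-01, -1.41176637e-02,  1.31916968e+00,
       -8.77795549e-06,  1.57077027e+00]), 'qvel': array([-0.00153853, -0.00215233,  0.00165104, -0.00170113, -0.00096026,
        0.00134819]), 'joint_efforts': array([-1.90074279e-03, -5.39722002e+01,  3.46998560e+01,  1.34653886e-02,
       -1.30167109e-04,  2.19795407e-05]), 'ee_pos': array([ 211.43148378, -480.17897148,  230.76077374]), 'orientation': array([-3.07310424e+00, -6.46667766e-01,  4.06166350e-04]), 'contact_force': array([-0.06816136, -0.08397536, -0.21816855]), 'ft_torque': array([ 0.01356028, -0.03169962,  0.01334766]), 'finger_force': 0.0, 'gripper_width': 85.7510823357994}
```

View pics/top0.png

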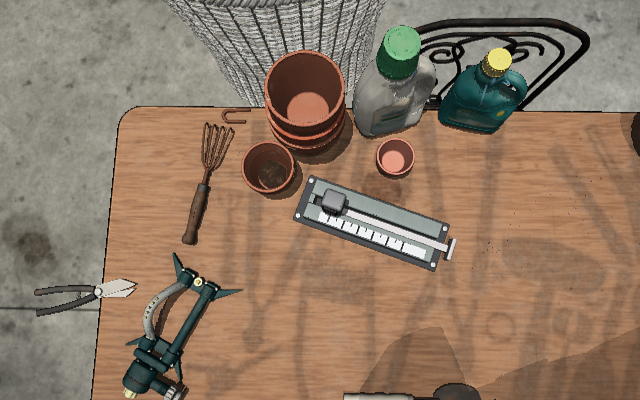

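View pics/side0.png

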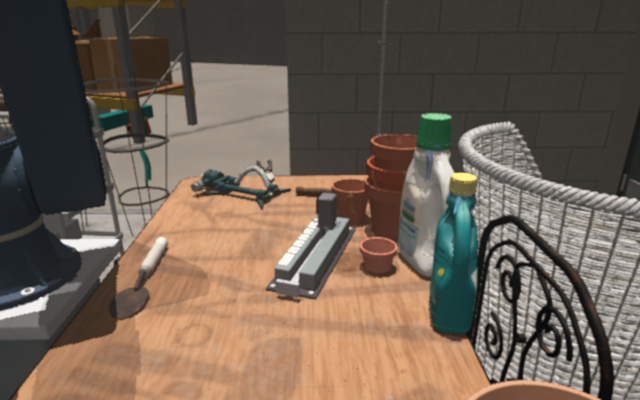

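The top view shows the gauge with its grip at about (333,202) and the nose at (450,248), the scale on the robot's side. The pink pot is at (395,157) and the terracotta pot at (269,168). The side view shows the upright grip at (327,210).

```bash
cat > h.py <<'E'
import numpy as np, cv2
from bench import robot, eyes
def ray(n,px,z):
    c=eyes.calibration(n); R=cv2.Rodrigues(c['rvec'])[0]; o=-R.T@c['tvec']
    px=np.atleast_2d(np.asarray(px,float))
    d=np.c_[(px[:,0]-c['cx'])/c['fx'],(px[:,1]-c['cy'])/c['fy'],np.ones(len(px))]@R
    return o+d*((z-o[2])/d[:,2])[:,None]
def proj(n,P):
    c=eyes.calibration(n); K=np.array([[c['fx'],0,c['cx']],[0,c['fy'],c['cy']],[0,0,1.]])
    return cv2.projectPoints(np.atleast_2d(P).astype(float),c['rvec'],c['tvec'],K,None)[0][:,0]
E
python3 - <<'E'
from h import *
im=cv2.imread('pics/top0.png'); x0,y0=280,165
cr=im[y0:285,x0:470]
cv2.imwrite('pics/crop0.png',cv2.resize(cr,None,fx=4,fy=4,interpolation=cv2.INTER_CUBIC))
hsv=cv2.cvtColor(cr,cv2.COLOR_BGR2HSV)
for nm,m in (('white',(hsv[...,2]>190)&(hsv[...,1]<40)),('gauge',(hsv[...,1]<70))):
    n,l,s,c=cv2.connectedComponentsWithStats(m.astype(np.uint8))
    for i in range(1,n):
        if s[i,4]>4:
            p=np.argwhere(l==i)[:,::-1].astype(np.float32)+[x0,y0]
            r=cv2.minAreaRect(p.astype(np.float32)); print(nm,s[i,4],np.round(c[i]+[x0,y0],1),np.round(cv2.boxPoints(r),1).tolist() if s[i,4]>40 else '')
E
```

```text
white 13 [310.6 180.4] 
white 621 [397.4 230.5] [[345.6000061035156, 215.10000610351562], [347.70001220703125, 209.3000030517578], [447.29998779296875, 245.5], [445.20001220703125, 251.3000030517578]]
white 202 [330.2 220.2] [[316.79998779296875, 220.1999969482422], [320.0, 211.3000030517578], [343.20001220703125, 219.39999389648438], [340.1000061035156, 228.39999389648438]]
white 13 [297.5 215.2] 
white 125 [350.  227.3] [[341.8999938964844, 229.3000030517578], [344.8999938964844, 220.3000030517578], [358.1000061035156, 224.6999969482422], [355.1000061035156, 233.6999969482422]]
white 126 [364.9 232.5] [[356.79998779296875, 234.39999389648438], [360.20001220703125, 225.5], [373.0, 230.3000030517578], [369.70001220703125, 239.1999969482422]]
white 14 [444.5 228.3] 
white 128 [379.5 237.8] [[371.5, 239.8000030517578], [374.79998779296875, 230.8000030517578], [387.6000061035156, 235.60000610351562], [384.29998779296875, 244.60000610351562]]
white 131 [394.4 243.3] [[386.20001220703125, 245.39999389648438], [389.20001220703125, 236.39999389648438], [402.70001220703125, 240.89999389648438], [399.70001220703125, 249.89999389648438]]
white 67 [451.2 249. ] [[446.6000061035156, 258.20001220703125], [453.20001220703125, 238.39999389648438], [456.20001220703125, 239.39999389648438], [449.6000061035156, 259.20001220703125]]
white 226 [413.8 250.3] [[401.20001220703125, 250.8000030517578], [404.5, 241.60000610351562], [426.29998779296875, 249.60000610351562], [423.0, 258.70001220703125]]
white 15 [432.6 264.4] 
gauge 7540 [373.5 223.1] [[292.20001220703125, 219.1999969482422], [309.29998779296875, 172.6999969482422], [461.20001220703125, 228.60000610351562], [444.1000061035156, 275.1000061035156]]
```

View pics/crop0.png

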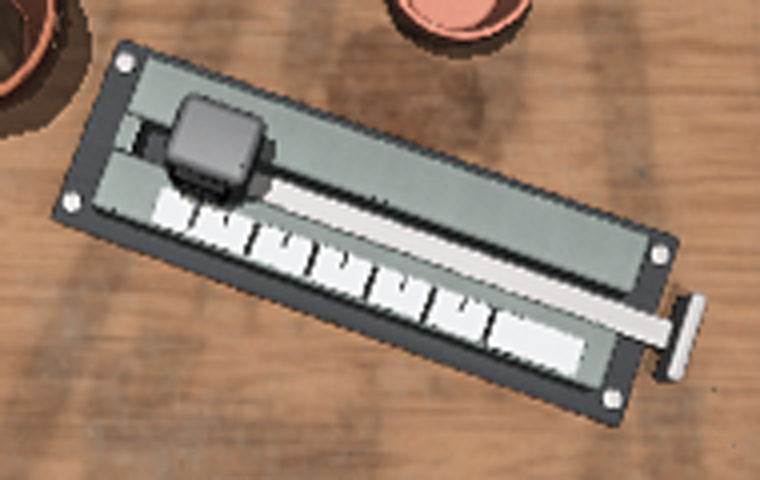

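The crop shows five long marks as gaps between white blocks. The fourth is near full-image pixel (387,240.5), the pointer is left of the first mark, and there are four foot screws.

```bash
python3 - <<'E'
from h import *
S=ray('top',[[310.6,180.4],[297.5,215.2],[432.6,264.4],[444.5,228.3]],7)
print(S.round(1), [np.linalg.norm(S[i]-S[i-1]).round(1) for i in range(4)])
C=S.mean(0); ex=(S[2]+S[3]-S[0]-S[1])[:2]; ex/=np.linalg.norm(ex); ey=np.array([-ex[1],ex[0]])
print('C',C,'yaw',np.arctan2(ex[1],ex[0]))
g=lambda P:np.c_[(P[:,:2]-C[:2])@ex,(P[:,:2]-C[:2])@ey].round(1)
gaps=ray('top',[[343.2,224.3],[357.4,229.3],[372.3,234.9],[387,240.2],[401.9,245.6]],40)
print('marks in gauge',g(gaps)); 
print('grip top', g(ray('top',[[280+215/4,165+133/4]],111)))
w=lambda x,y,z:np.array([*(C[:2]+x*ex+y*ey),z])
print('side proj grip', proj('side',[w(-80,0,111),w(-80,0,43),w(165,0,20)]))
print('grip',w(-80,0,87),'end',w(40,0,87))
s=robot.read_state(); R=cv2.Rodrigues(s['orientation'])[0]; print(R.round(3), s['ee_pos'])
print('pots', ray('top',[[395,153],[269,166]],60))
E
```

```text
[[684.6 183.5   7. ]
 [612.7 208.1   7. ]
 [519.9 -60.4   7. ]
 [591.5 -85.4   7. ]] [np.float64(284.5), np.float64(76.0), np.float64(284.1), np.float64(75.9)]
C [602.17384037  61.44514099   7.        ] yaw -1.9040371519154475
marks in gauge [[-49.  -27.7]
 [-20.2 -27.4]
 [ 10.2 -27.8]
 [ 39.9 -27.7]
 [ 69.9 -27.7]]
grip top [[-79.6   2. ]]
side proj grip [[326.78866344 195.20825514]
 [326.6325313  223.25809226]
 [286.51427199 289.93832916]]
grip [628.3424227  137.04411783  87.        ] end [589.08954921  23.64565257  87.        ]
[[ 0.915  0.403 -0.   ]
 [ 0.403 -0.915  0.001]
 [-0.    -0.001 -1.   ]] [ 211.43148378 -480.17897148  230.76077374]
pots [[729.72610045  19.24303388  60.        ]
 [700.2346402  261.74846821  60.        ]]
```

Call:
jog_arm([
  {"tx": 0.95,"ty": -0.6,"az": -0.262,"gripper": 1},
  {"tx": 0.95,"ty": -0.6,"az": -0.262,"gripper": 1},
  {"tx": 0.95,"ty": -0.6,"az": -0.262,"gripper": 1},
  {"tx": 0.95,"ty": -0.6,"az": -0.262,"gripper": 1},
  {"tx": 0.95,"ty": -0.6,"az": -0.262,"gripper": 1},
  {"tx": 0.95,"ty": -0.6,"az": -0.262,"gripper": 1},
  {"tx": 0.95,"ty": -0.6,"az": -0.262,"gripper": 1},
  {"tx": 0.95,"ty": -0.6,"az": -0.262,"gripper": 1},
  {"tx": 0.95,"ty": -0.6,"az": -0.262,"gripper": 1},
  {"tx": 0.95,"ty": -0.6,"az": -0.262,"gripper": 1},
  {"tx": 0.95,"ty": -0.6,"az": -0.262,"gripper": 1},
  {"tx": 0.95,"ty": -0.6,"az": -0.262,"gripper": 1},
  {"tx": 0.95,"ty": -0.6,"az": -0.262,"gripper": 1},
  {"tx": 0.95,"ty": -0.6,"az": -0.262,"gripper": 1},
  {"tx": 0.95,"ty": -0.6,"az": -0.262,"gripper": 1},
  {"tx": 0.95,"ty": -0.6,"az": -0.262,"gripper": 1},
  {"tx": 0.95,"ty": -0.6,"az": -0.262,"gripper": 1},
  {"tx": 0.95,"ty": -0.6,"az": -0.262,"gripper": 1},
  {"tx": 0.95,"ty": -0.6,"az": -0.262,"gripper": 1},
  {"tx": 0.95,"ty": -0.6,"az": -0.262,"gripper": 1},
])

```text
invalid input at $.moves[0]: expected keys ax, ay, az, tx, ty, tz, gripper
```

Call:
jog_arm([
  {"ax": 0,"ay": 0,"az": -0.262,"tx": 0.95,"ty": -0.6,"tz": 0,"gripper": 1},
  {"ax": 0,"ay": 0,"az": -0.262,"tx": 0.95,"ty": -0.6,"tz": 0,"gripper": 1},
  {"ax": 0,"ay": 0,"az": -0.262,"tx": 0.95,"ty": -0.6,"tz": 0,"gripper": 1},
  {"ax": 0,"ay": 0,"az": -0.262,"tx": 0.95,"ty": -0.6,"tz": 0,"gripper": 1},
  {"ax": 0,"ay": 0,"az": -0.262,"tx": 0.95,"ty": -0.6,"tz": 0,"gripper": 1},
  {"ax": 0,"ay": 0,"az": -0.262,"tx": 0.95,"ty": -0.6,"tz": 0,"gripper": 1},
  {"ax": 0,"ay": 0,"az": -0.262,"tx": 0.95,"ty": -0.6,"tz": 0,"gripper": 1},
  {"ax": 0,"ay": 0,"az": -0.262,"tx": 0.95,"ty": -0.6,"tz": 0,"gripper": 1},
  {"ax": 0,"ay": 0,"az": -0.262,"tx": 0.95,"ty": -0.6,"tz": 0,"gripper": 1},
  {"ax": 0,"ay": 0,"az": -0.262,"tx": 0.95,"ty": -0.6,"tz": 0,"gripper": 1},
  {"ax": 0,"ay": 0,"az": -0.262,"tx": 0.95,"ty": -0.6,"tz": 0,"gripper": 1},
  {"ax": 0,"ay": 0,"az": -0.262,"tx": 0.95,"ty": -0.6,"tz": 0,"gripper": 1},
  {"ax": 0,"ay": 0,"az": -0.262,"tx": 0.95,"ty": -0.6,"tz": 0,"gripper": 1},
  {"ax": 0,"ay": 0,"az": -0.262,"tx": 0.95,"ty": -0.6,"tz": 0,"gripper": 1},
  {"ax": 0,"ay": 0,"az": -0.262,"tx": 0.95,"ty": -0.6,"tz": 0,"gripper": 1},
  {"ax": 0,"ay": 0,"az": -0.262,"tx": 0.95,"ty": -0.6,"tz": 0,"gripper": 1},
  {"ax": 0,"ay": 0,"az": -0.262,"tx": 0.95,"ty": -0.6,"tz": 0,"gripper": 1},
  {"ax": 0,"ay": 0,"az": -0.262,"tx": 0.95,"ty": -0.6,"tz": 0,"gripper": 1},
  {"ax": 0,"ay": 0,"az": -0.262,"tx": 0.95,"ty": -0.6,"tz": 0,"gripper": 1},
  {"ax": 0,"ay": 0,"az": -0.262,"tx": 0.95,"ty": -0.6,"tz": 0,"gripper": 1},
])

```text
clock: 2.1
ee_pos: [588.0, 78.1, 231.7]
orientation: [2.56, 1.821, 0.001]
contact_force: [0.5, 0.6, -0.4]
gripper_width: 85.1
finger_force: 0.0
```

```bash
cat >> h.py <<'E'
C=np.array([602.17,61.45]); YAW=-1.90404
EX=np.array([np.cos(YAW),np.sin(YAW)]); EY=np.array([-EX[1],EX[0]])
def need(x,y,z):
    s=robot.read_state(); R=cv2.Rodrigues(s['orientation'])[0]
    t=np.array([*(C+x*EX+y*EY),z]); p=s['ee_pos']
    tw=np.array([[EY[1],EY[0],0],[-EY[0],EY[1],0],[0,0,-1]]); tw[:,1]=[*EY,0]; tw[:,2]=[0,0,-1]; tw[:,0]=np.cross(tw[:,1],tw[:,2])
    rv=cv2.Rodrigues(R.T@tw)[0].ravel()
    print('clock',s['clock'],'gauge now',((p[:2]-C)@EX).round(2),((p[:2]-C)@EY).round(2),p[2].round(2),'w',s['gripper_width'],'f',s['finger_force'],'F',s['contact_force'].round(1))
    print('shift frac',(R.T@(t-p)/600).round(4),'turn frac',(rv/np.pi).round(4)); return s
E
python3 -c "
from h import *
s=need(-80,0,68); print(s['qpos'].round(2))"
```

```text
clock 2.1 gauge now -11.06 -18.84 231.65 w 85.12311971612023 f 0.0 F [ 0.5  0.6 -0.4]
shift frac [0.1149 0.0312 0.2728] turn frac [ 0.0001 -0.0001 -0.0002]
[0.13 0.36 0.16 1.37 0.   2.04]
```

Call:
jog_arm([
  {"ax": 0,"ay": 0,"az": 0,"tx": 0.06,"ty": 0.031,"tz": 0,"gripper": 1},
  {"ax": 0,"ay": 0,"az": 0,"tx": 0.115,"ty": 0.031,"tz": 0,"gripper": 1},
  {"ax": 0,"ay": 0,"az": 0,"tx": 0.115,"ty": 0.031,"tz": 0,"gripper": 1},
  {"ax": 0,"ay": 0,"az": 0,"tx": 0.115,"ty": 0.031,"tz": 0.04,"gripper": 1},
  {"ax": 0,"ay": 0,"az": 0,"tx": 0.115,"ty": 0.031,"tz": 0.08,"gripper": 1},
  {"ax": 0,"ay": 0,"az": 0,"tx": 0.115,"ty": 0.031,"tz": 0.12,"gripper": 1},
  {"ax": 0,"ay": 0,"az": 0,"tx": 0.115,"ty": 0.031,"tz": 0.16,"gripper": 1},
  {"ax": 0,"ay": 0,"az": 0,"tx": 0.115,"ty": 0.031,"tz": 0.2,"gripper": 1},
  {"ax": 0,"ay": 0,"az": 0,"tx": 0.115,"ty": 0.031,"tz": 0.23,"gripper": 1},
  {"ax": 0,"ay": 0,"az": 0,"tx": 0.115,"ty": 0.031,"tz": 0.255,"gripper": 1},
  {"ax": 0,"ay": 0,"az": 0,"tx": 0.115,"ty": 0.031,"tz": 0.272,"gripper": 1},
  {"ax": 0,"ay": 0,"az": 0,"tx": 0.115,"ty": 0.031,"tz": 0.272,"gripper": 1},
  {"ax": 0,"ay": 0,"az": 0,"tx": 0.115,"ty": 0.031,"tz": 0.272,"gripper": 1},
])

```text
clock: 3.4
ee_pos: [628.4, 137.6, 68.7]
orientation: [2.559, 1.822, 0.001]
contact_force: [-0.1, -0.2, -0.4]
gripper_width: 85.0
finger_force: 0.0
```

```bash
python3 - <<'E'
from h import *
need(-80,0,68)
t=eyes.read_camera('top')[120:290,250:480,::-1]; s=eyes.read_camera('side')[120:290,230:460,::-1]
cv2.imwrite('pics/pre.png',cv2.resize(np.vstack([t,s]),None,fx=1.7,fy=1.7,interpolation=cv2.INTER_CUBIC))
E
```

```text
clock 3.4 gauge now -80.55 -0.11 68.65 w 85.04945647258222 f 0.0 F [-0.1 -0.2 -0.4]
shift frac [-0.0009  0.0002  0.0011] turn frac [ 0.0001 -0.0001  0.    ]
```

View pics/pre.png

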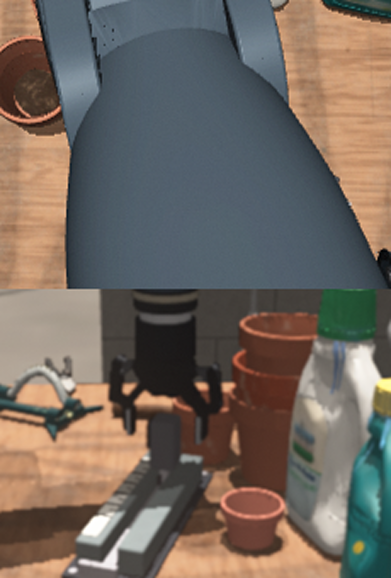

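The side view shows the open fingers straddling the grip, which is centred at about (165,440) in the crop; the pots are clear.

Call:
jog_arm([
  {"ax": 0,"ay": 0,"az": 0,"tx": 0,"ty": 0,"tz": 0.006,"gripper": 1},
  {"ax": 0,"ay": 0,"az": 0,"tx": 0,"ty": 0,"tz": 0.006,"gripper": 0},
  {"ax": 0,"ay": 0,"az": 0,"tx": 0,"ty": 0,"tz": 0.006,"gripper": 0},
  {"ax": 0,"ay": 0,"az": 0,"tx": 0,"ty": 0,"tz": 0.006,"gripper": 0},
  {"ax": 0,"ay": 0,"az": 0,"tx": 0,"ty": 0,"tz": 0.006,"gripper": 0},
  {"ax": 0,"ay": 0,"az": 0,"tx": 0,"ty": 0,"tz": 0.006,"gripper": 0},
  {"ax": 0,"ay": 0,"az": 0,"tx": 0,"ty": 0,"tz": 0.006,"gripper": 0},
  {"ax": 0,"ay": 0,"az": 0,"tx": 0,"ty": 0,"tz": 0.006,"gripper": 0},
  {"ax": 0,"ay": 0,"az": 0,"tx": 0,"ty": 0,"tz": 0.006,"gripper": 0},
  {"ax": 0,"ay": 0,"az": 0,"tx": 0,"ty": 0,"tz": 0.006,"gripper": 0},
], newtons=50)

```text
clock: 4.5
ee_pos: [629.2, 137.7, 65.1]
orientation: [2.558, 1.822, 0.002]
contact_force: [4.1, -2.4, 3.0]
gripper_width: 33.6
finger_force: 55.5
```

```bash
python3 -c "
from h import *
need(40,0,65)"
```

```text
clock 4.5 gauge now -80.87 0.56 65.07 w 33.601841069302196 f 55.54215878248215 F [ 4.1 -2.4  3. ]
shift frac [-0.2015 -0.0009  0.    ] turn frac [ 0.0005 -0.0002 -0.    ]
```

Call:
jog_arm([
  {"ax": 0,"ay": 0,"az": 0,"tx": -0.005,"ty": 0,"tz": 0,"gripper": 0},
  {"ax": 0,"ay": 0,"az": 0,"tx": -0.012,"ty": 0,"tz": 0,"gripper": 0},
  {"ax": 0,"ay": 0,"az": 0,"tx": -0.02,"ty": 0,"tz": 0,"gripper": 0},
  {"ax": 0,"ay": 0,"az": 0,"tx": -0.03,"ty": 0,"tz": 0,"gripper": 0},
  {"ax": 0,"ay": 0,"az": 0,"tx": -0.04,"ty": 0,"tz": 0,"gripper": 0},
  {"ax": 0,"ay": 0,"az": 0,"tx": -0.05,"ty": 0,"tz": 0,"gripper": 0},
])

```text
clock: 5.1
ee_pos: [619.8, 110.7, 65.1]
orientation: [-2.558, -1.823, -0.006]
contact_force: [6.8, 4.8, 1.5]
gripper_width: 33.6
finger_force: 55.3
```

```bash
python3 - <<'E'
from h import *
need(40,0,65)
s=eyes.read_camera('side')[130:310,230:410,::-1]
cv2.imwrite('pics/mid.png',cv2.resize(s,None,fx=3.3,fy=3.3,interpolation=cv2.INTER_CUBIC))
E
```

```text
clock 5.1 gauge now -52.27 0.57 65.07 w 33.62257078133284 f 55.302937030792236 F [6.8 4.8 1.5]
shift frac [-0.1538 -0.0011 -0.0004] turn frac [ 0.0005 -0.001   0.0003]
```

View pics/mid.png

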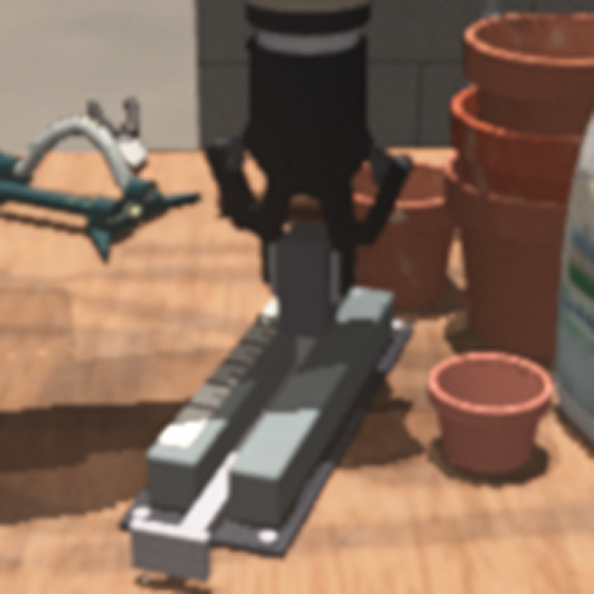

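The crop shows the grip gripped by both fingers and the nose plate pushed out, so the arm is free and following. The pots have not moved.

Call:
jog_arm([
  {"ax": 0,"ay": 0,"az": 0,"tx": -0.012,"ty": 0,"tz": 0,"gripper": 0},
  {"ax": 0,"ay": 0,"az": 0,"tx": -0.026,"ty": 0,"tz": 0,"gripper": 0},
  {"ax": 0,"ay": 0,"az": 0,"tx": -0.042,"ty": 0,"tz": 0,"gripper": 0},
  {"ax": 0,"ay": 0,"az": 0,"tx": -0.058,"ty": 0,"tz": 0,"gripper": 0},
  {"ax": 0,"ay": 0,"az": 0,"tx": -0.074,"ty": 0,"tz": 0,"gripper": 0},
  {"ax": 0,"ay": 0,"az": 0,"tx": -0.09,"ty": 0,"tz": 0,"gripper": 0},
  {"ax": 0,"ay": 0,"az": 0,"tx": -0.106,"ty": 0,"tz": 0,"gripper": 0},
  {"ax": 0,"ay": 0,"az": 0,"tx": -0.12,"ty": 0,"tz": 0,"gripper": 0},
  {"ax": 0,"ay": 0,"az": 0,"tx": -0.132,"ty": 0,"tz": 0,"gripper": 0},
  {"ax": 0,"ay": 0,"az": 0,"tx": -0.142,"ty": 0,"tz": 0,"gripper": 0},
  {"ax": 0,"ay": 0,"az": 0,"tx": -0.148,"ty": 0,"tz": 0,"gripper": 0},
  {"ax": 0,"ay": 0,"az": 0,"tx": -0.151,"ty": 0,"tz": 0,"gripper": 0},
  {"ax": 0,"ay": 0,"az": 0,"tx": -0.151,"ty": 0,"tz": 0,"gripper": 0},
  {"ax": 0,"ay": 0,"az": 0,"tx": -0.151,"ty": 0,"tz": 0,"gripper": 0},
  {"ax": 0,"ay": 0,"az": 0,"tx": -0.151,"ty": 0,"tz": 0,"gripper": 0},
])

```text
clock: 6.65
ee_pos: [590.1, 25.1, 65.0]
orientation: [-2.558, -1.823, -0.005]
contact_force: [5.4, 5.0, 1.7]
gripper_width: 33.7
finger_force: 55.5
```

```bash
python3 - <<'E'
from h import *
need(40,0,65)
t=eyes.read_camera('top'); s=eyes.read_camera('side'); cv2.imwrite('pics/topE.png',t[:,:,::-1]); cv2.imwrite('pics/sideE.png',s[:,:,::-1])
a=cv2.resize(t[160:320,330:530,::-1],None,fx=3.9,fy=3.7,interpolation=cv2.INTER_CUBIC)
b=cv2.resize(s[170:330,250:370,::-1],(600,800)[::1],interpolation=cv2.INTER_CUBIC)[:600]
cv2.imwrite('pics/e1.png',a)
cv2.imwrite('pics/e2.png',cv2.resize(s[190:310,250:370,::-1],None,fx=5,fy=5,interpolation=cv2.INTER_CUBIC))
E
```

```text
clock 6.65 gauge now 38.27 0.47 65.03 w 33.699033322393525 f 55.45719712972641 F [5.4 5.  1.7]
shift frac [-0.0029 -0.0008  0.    ] turn frac [ 0.0004 -0.0009  0.0003]
```

View pics/e1.png

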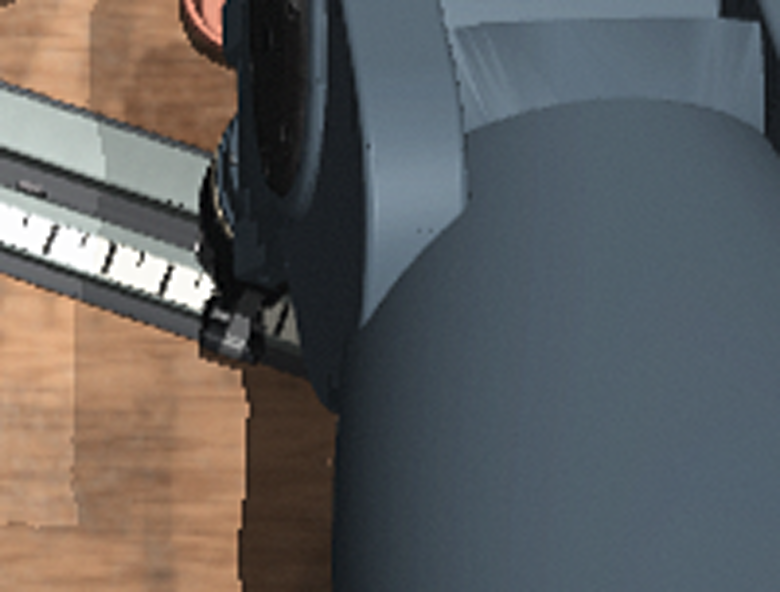

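View pics/e2.png

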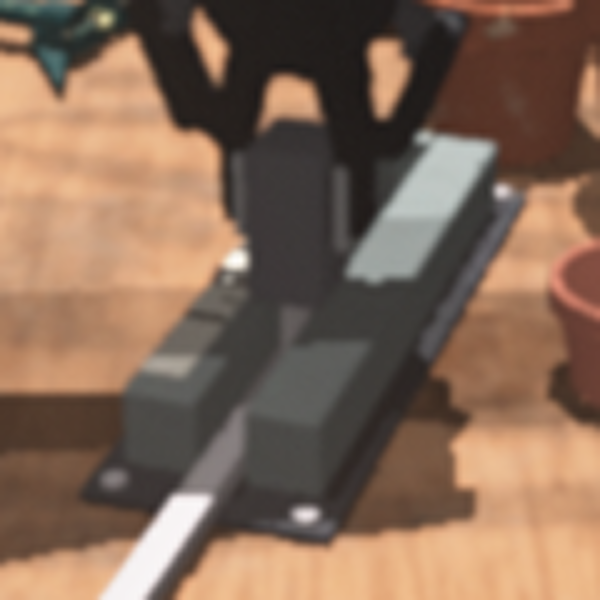

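The top crop shows the third mark's block just left of the finger at about (210,300), and a mark at (283,320) just right of it. The fourth mark itself is hidden by the finger. The side crop shows the grip between the pads with the pointer area at (235,260)–(240,290), so I'll measure the travel from the nose plate and check the pointer in the side view.

```bash
python3 - <<'E'
from h import *
w=lambda x,y,z:np.array([*(C+x*EX+y*EY),z])
print('side px: marks4 y-37,-20', proj('side',[w(40,-37,40),w(40,-20,40),w(70,-37,40),w(70,-20,40),w(10,-37,40)]).round(1).tolist())
print('pointer guess', proj('side',[w(40,-40,43),w(40,-17,43)]).round(1).tolist())
for n,x in (('home',165),('end',285)):
    print(n,proj('side',[w(x,-22,z) for z in (34,6)]+[w(x,22,z) for z in (34,6)]).round(1).tolist(), 'dpx/mm',(proj('side',w(x+1,0,30))-proj('side',w(x,0,30))).round(2))
a=cv2.imread('pics/side0.png')[265:315,255:325]; b=cv2.imread('pics/sideE.png')
e=b[300:400,200:320]; f=b[225:275,275:325]
cv2.imwrite('pics/nose.png',np.hstack([cv2.resize(a,(390,300),interpolation=cv2.INTER_NEAREST)[:300],cv2.resize(e,(390,300),interpolation=cv2.INTER_NEAREST)]))
cv2.imwrite('pics/ptr.png',cv2.resize(f,None,fx=12,fy=12,interpolation=cv2.INTER_CUBIC))
E
```

```text
side px: marks4 y-37,-20 [[292.1, 245.9], [299.9, 247.1], [286.7, 252.7], [294.7, 254.0], [297.3, 239.5]]
pointer guess [[290.7, 244.4], [301.3, 246.0]]
home [[274.9, 281.2], [275.5, 294.4], [297.8, 285.4], [298.1, 298.7]] dpx/mm [[-0.21  0.29]]
end [[244.7, 320.8], [245.8, 335.3], [270.6, 326.3], [271.3, 340.9]] dpx/mm [[-0.28  0.39]]
```

View pics/ptr.png

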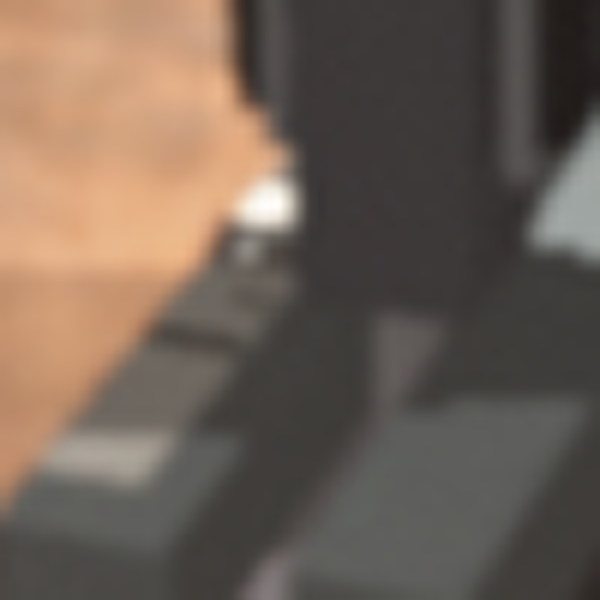

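View pics/nose.png

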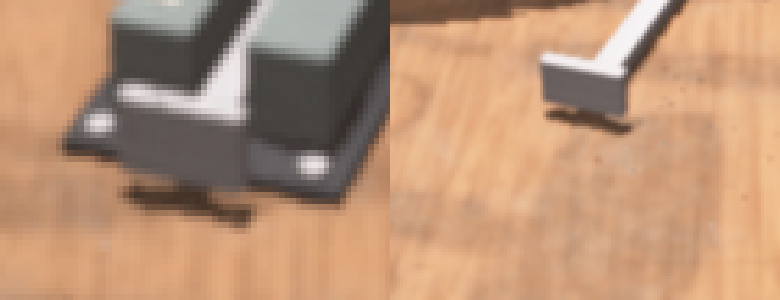

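The side crop shows the fifth mark at (291,253), as projected, and the pointer's dark bar near (295,245), where the fourth mark is expected at (292–300, 246–247). The nose corners moved about 119 mm between pictures, which agrees with the 119.1 mm TCP travel, so I'll add about 1 mm.

Call:
jog_arm([
  {"ax": 0,"ay": 0,"az": 0,"tx": -0.0015,"ty": 0,"tz": 0,"gripper": 0},
  {"ax": 0,"ay": 0,"az": 0,"tx": -0.0015,"ty": 0,"tz": 0,"gripper": 0},
  {"ax": 0,"ay": 0,"az": 0,"tx": -0.0015,"ty": 0,"tz": 0,"gripper": 0},
  {"ax": 0,"ay": 0,"az": 0,"tx": -0.0015,"ty": 0,"tz": 0,"gripper": 0},
  {"ax": 0,"ay": 0,"az": 0,"tx": -0.0015,"ty": 0,"tz": 0,"gripper": 0},
])

```text
clock: 7.25
ee_pos: [589.8, 24.4, 65.0]
orientation: [-2.558, -1.823, -0.005]
contact_force: [5.0, 5.7, 1.3]
gripper_width: 33.0
finger_force: 55.5
```

```bash
python3 - <<'E'
from h import *
need(39.15,0,65)
w=lambda x,y,z:np.array([*(C+x*EX+y*EY),z])
b=eyes.read_camera('side')[:,:,::-1].copy()
imgs={'home':(cv2.imread('pics/side0.png'),165),'E':(cv2.imread('pics/sideE.png'),284.1),'now':(b,285)}
# white->dark edge (top front edge of nose plate) along image columns at fixed gauge y
for k,(im,x) in imgs.items():
    g=cv2.cvtColor(im,cv2.COLOR_BGR2GRAY).astype(np.float32); out=[]
    for y in (-15,-10,-5,10,15):
        ts=np.arange(-12,14,.1); P=proj('side',[w(x+t,y,32) for t in ts]).astype(np.float32)
        v=cv2.remap(g,P[:,0],P[:,1],cv2.INTER_LINEAR).ravel(); v=cv2.GaussianBlur(v[:,None],(1,15),0).ravel()
        gr=np.gradient(v); i=gr.argmin(); m=gr<gr[i]*.5; m&=abs(np.arange(len(ts))-i)<40
        out.append((x-80-165+80+(ts[m]*gr[m]).sum()/gr[m].sum()).round(2))
    print(k,out)
E
```

```text
clock 7.25 gauge now 39.04 0.46 65.04 w 32.990878742561314 f 55.507021844387054 F [5.  5.7 1.3]
shift frac [-0.0002 -0.0008  0.0001] turn frac [ 0.0004 -0.001   0.0003]
home [np.float64(-3.56), np.float64(-3.9), np.float64(-3.81), np.float64(-3.97), np.float64(-4.08)]
E [np.float64(115.83), np.float64(116.29), np.float64(115.91), np.float64(115.8), np.float64(116.2)]
now [np.float64(116.94), np.float64(116.75), np.float64(117.17), np.float64(117.16), np.float64(116.64)]
```

```bash
python3 -c "
from h import *
s=robot.read_state(); print(s['qvel'].round(3), s['gripper_width'], s['finger_force']); print(robot.sign_off())"
```

```text
[ 0.001 -0.001  0.003  0.001 -0.001 -0.   ] 33.07291853615287 55.50630211830139
the job is handed in; nothing more can be done
None
```

The job is handed in at about 7 s on the clock: the button is squeezed in, and the arm is held steady at about 120 mm of travel, the fourth long mark. That rests on tool and nose-plate travel, which agree to within about 1 mm, because the finger hid the mark from above; neither pot looked disturbed in the side views.

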